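Pack the sanding-block tray flush and prove it with the check bar

TASK

Stand the loose sanding block on its long edge in the empty pocket of the tray and press it down until it is fully home below the rim. Then push the tray's check bar all the way to the far end; wherever it stops against a block that stands proud, press that block home and carry on. Be gentle: press with no more than about 25 N so that the tray's cushioned floor is not crushed, and leave the ivory cup and the paste jar where they are.

Things in the scene. Friction and masses are not known exactly. Their poses are not given: they have to be found in the camera images.
- tray: Open plywood tray fixed to the bench, level, 214 mm long (x) by 82 mm wide (y). Origin on its underside at mid-width; the tray spans x -125 to +89 mm. x is the way the check bar sweeps, z up. Rim 44 mm above the bench, inner floor at 6 mm, side walls 5 mm. Four pockets in a row, 38 mm apart, each for one sanding block on edge with its 25 mm thickness along x.
- pocket1 (a point): Centre of a seated block in the first pocket (first under the bar), 24 mm above the bench, tray x -60.5 mm, y 0; the others are at -22.5, 15.5 and 53.5 mm. A seated block's top is 2 mm below the rim. Three pockets hold blocks like the loose one; their heights are not reported: any may stand up to 7 mm above the rim. Axes as the tray's.
- pocket4 (a point): The same point of the last pocket. Each pocket: at +x a wall that ends 4 mm below the rim; at -x a steel spring leaf (3 to 6 N) that pinches the block against that wall, so that a block does not drop by itself: getting in and pressing home take 4 to 20 N. The leaf's flared upper edge is 5 mm below the rim; the empty pocket is 30 mm wide there, its middle 2 mm to -x of this point.
- floor_mid (a point): Middle of the top of the tray's floor, a cork-faced plate under all four pockets on a stiff cushion: it yields 1 mm per 25 N and springs back. A block that is home rests on it, and a finger pressing such a block presses the floor through it.
- liner: The same floor plate, 152 x 71.5 x 2 mm; origin under its -x end. It must never bear more than 36 N.
- pocket_seat (a point): Point in the empty pocket (whichever of the four it is; a white paper slip lies on its floor) where the centre of the loose block must end up, 24 mm above the bench. Axes parallel to the tray's.
- spare_centre (a point): Centre of the loose sanding block (wood wrapped in abrasive paper): 25 mm thick, 68 mm long, 36 mm tall, 40 to 85 g. It stands on the bench on its long edge. Its own x axis is vertical (points down), y along the 68 mm length, z through the 25 mm thickness. It may go in either way round.
- bar (a joint): Travel of the check bar along the tray's +x, in m: 0 to 0.006 at the start, 0.184 at the far-end stop. It slides with about 2 N and stays where it is left. Its leading edge is at tray x = value - 0.098, so against a proud block in pocket 1, 2, 3, 4 it stops at about 0.025, 0.063, 0.101, 0.139.
- bar_mid (a point): Middle of the check bar: aluminium, 14 mm wide (tray x), 94 mm long across the tray, 10 mm high, underside 1.5 mm above the rim, this point 5 mm higher. On it, centred, stands a black fin 8 mm thick (tray x), 34 mm wide, its top 30.5 mm above the rim. Push it from behind (its -x side).
- ivory: Ivory hollow cup, 76 x 68 mm, 104 mm high, standing at the back left. Bystander; origin under its centre.
- jar: White paste jar with blue screw lid, 55 mm across, 54 mm high, standing at the back. Bystander; origin under its centre.
- spare: The same loose block. This origin is the middle of one of its two large (68 x 36 mm) faces; the block extends 25 mm from it along +z.

How it is judged (in metres and radians):
On the way, in this order (a step that is already met when the one before it is completed fails the run):
1. the loose block is home in the empty pocket and released (z of spare_centre in the frame of pocket_seat below 0.003 m and distance between spare_centre and pocket_seat below 0.008 m and angle between the z axis of spare_centre and the x axis of pocket_seat, either way round below 0.15 rad and angle between spare_centre's own y axis and vertical between 1.45 and 1.7 rad and contact force between the fingers and spare below 0.5 N), for 0.2 s.
2. the check bar has been pushed to the far end over all the blocks (value of joint bar above 0.176 m), for 0.1 s.
At the end, for the whole second after the job is handed in: The loose block sits in the pocket that was empty, on edge, within 3 mm of fully down and 8 mm of its seat, at rest; the check bar, having swept over all four blocks after that, rests within 8 mm of the far-end stop (value above 0.176) (z of spare_centre in the frame of pocket_seat below 0.003 m and distance between spare_centre and pocket_seat below 0.008 m and angle between the z axis of spare_centre and the x axis of pocket_seat, either way round below 0.15 rad and angle between spare_centre's own y axis and vertical between 1.45 and 1.7 rad and value of joint bar above 0.176 m and velocity of joint bar below 0.01 m/s and linear speed of spare below 0.02 m/s); the robot touches nothing.
It fails at once if the cushioned floor is pressed with more than 36 N (contact force between liner and anything else above 36 N).
It fails at once if the ivory cup is moved by more than 30 mm (distance of ivory from where it was at the start of the episode above 0.03 m).
It fails at once if the paste jar is moved by more than 30 mm (distance of jar from where it was at the start of the episode above 0.03 m).
It also fails if it takes over 72 s, if anything falls off the work surface, if the arm or the gripper's body presses on something with over 40 N, if the wrist force passes 120 N, or if a joint passes its speed limit or range.

ROBOT

A 6-joint arm with a two-finger parallel gripper is mounted at the origin on a cart in front of the work surface, level with it; the furniture and walls round the work are solid. World frame = base frame: x ahead of the robot, y to its left, z up, the work surface at z = 0. Lengths are in mm, angles in rad, forces in N, time in s.
With the tool pointing down it reaches from about 400 to 925 mm from the base axis. Payload 12.5 kg.
Tool frame: the origin (TCP) lies between the finger pads; the fingertips stand 19 mm ahead of it and the grasp point (between the pads) is the TCP (env.nose_length is the distance from the TCP to the fingertips, in mm); z points along the fingers, y is the line along which they close (so a half turn about z gives the same grasp; the last joint's range is limited). The gripper opens to 95 mm and grips with 3 to 60 N. Pads are 20 mm wide; open, the fingers measure 119 mm over their backs; the gripper's body (75 mm by 180 mm) begins 59 mm behind the grasp point.
Start: joints at [-1.414, 0.491, 1.559, -0, 1.092, -0.106], TCP at [162.389, -603.555, 194.461] pointing down, gripper open.
Joint ranges: [-3.1, 3.1], [-0.84, 2.19], [0.05, 2.79], [-1.13, 4.28], [0.06, 2.93], [-2.69, 2.69]. Speed limits (rad/s): [2.22, 2.22, 2.79, 3.14, 3.14, 3.14].

INTERFACE

Orientations are given as [roll, pitch, yaw] about the fixed x, y, z axes, in that order (R = Rz(yaw) Ry(pitch) Rx(roll)).
In Python, from cell import env gives the robot as it stands. The module is installed in compiled form; this text tells all that it offers.
- The arm moves only by the tool drive_tool, never from a script. Its argument "rows" is a list that holds one entry, the list of rows, each a list of 7 numbers: the shift along the tool's x, y, z scaled (see below), then the turn, a rotation vector about the tool's x, y, z scaled (see below), then the opening, from 0 (shut) to 1 (fully open). In form: [[[tx, ty, tz, ax, ay, az, jaw], ...]]. A call has 1 to 5 rows; each row shifts and turns the commanded pose from where the row before left it, along the tool's axes as they then stand; what a row does not reach is not made up. The controller multiplies each number of a shift by 250 mm and each number of a turn by 180 degrees. A row lasts 1/8 s, in which the tool goes at most 62.5 mm and 10.7 degrees, less where a joint would pass 70% of its speed; a pose out of reach is approached as far as the arm can. A call with a number of a shift or a turn outside -1 to 1 is refused whole. A call with a gripper value outside its range is refused whole. The fingers move at their own pace and stop on an object; the grip force is fixed at half the most. Time passes only in rows, so rows that do not move let the fingers close. It gives the time, the measured TCP pose, the force, the opening and the grip force at its end, in the units of the state.
- env.state(): the state, without advancing time (a new reading comes with each control period).
- env.read_camera(name): name is "scene" or "top" or "wrist"; returns a dict with "color" (480x640x3 uint8, blue, green, red), "camera_matrix" (3x3 intrinsics, pixels), "pose" (4x4, takes a point from camera to world coordinates). Camera axes: x right, y up, looking along -z (the intrinsics and any distortion apply to the point x, -y, -z); pixel columns grow to the right and rows downward; lengths in mm; the calibration is good to about 2 mm. A picture is of the moment at which its call begins. There is no depth.
- env.job_done(): hands the job in; it is judged then, once.
Trained networks look in a picture, given as the dict that the camera call returned (one of the last four; its "shot" number tells which), for a name from the list of things; names that differ only in an ending like _2 or _b are one class to them, and where a whole thing is asked for, a point or a joint stands for the part that bears it (a point fixed in the world has none). Each returns a list of dicts, best first, with "score" (0 to 1); they miss things now and then, are a little off and sometimes report something else, mostly with a low value. They report only what shows in the picture. A call takes as long as a camera call.
- env.search_frame(name, picture): "at" ([x, y, z] in mm, in the coordinates of the camera as it stood for that picture, good to about 4 mm: the middle of the surface that is visible of it).
- env.place_of(name, picture): "at" ([x, y, z] in mm, in the coordinates of the camera as it stood for that picture, good to about 4 mm: a listed point, or the origin of a listed thing).
The state is a dict: "t": time; "joints": joint angles; "qvel": joint speeds; "tau": joint torques, N m; "eef_pos": TCP position; "tcp_rot": TCP orientation; "ft_force": force on the tool from outside, world axes, zero at the start; "moment": the same for the moment, N m; "opening": opening from 0.0 (shut) to 1.0 (fully open); "grip_force": force on a finger pad.
Only numpy, scipy, OpenCV 4.12 (cv2) and the standard library are available. Lean on these libraries where they do the work, as an engineer would, in place of code of your own. Each camera call takes 0.05 s, during which the arm holds its last target. There are 200 camera calls.

## Working session

There is one attempt and no reset: what is moved stays moved. The work goes in short steps, Python scripts to look and compute and a tool call to move; the robot and the scene stay as the last step left them, time stands still between calls to the robot, and variables do not carry over. Pictures are saved under pics/ and viewed, at most 10 in all, crops included, and the job is handed in when it is done.

Besides the shell and the picture viewer there is one more tool, called after "Call:" as name(argument=value, ...), one argument or row to a line, values as JSON. drive_tool: Moves the arm, as the interface text tells. Its arguments: {"type":"object","properties":{"rows":{"type":"array","items":{"type":"array","items":{"type":"array","items":{"type":"number","minimum":-1,"maximum":1}}}}},"required":["rows"]}

```bash
mkdir -p pics
cat > h.py <<'E'
import numpy as np, cv2
from cell import env
def w(p,pic): return (pic["pose"]@np.r_[p,1])[:3]
def look(cam,names,f='place_of'):
    pic=env.read_camera(cam)
    for n in names:
        for d in getattr(env,f)(n,pic)[:2]: print(cam,n,np.round(w(d["at"],pic),1),round(d["score"],2))
    return pic
def px(P,pic):
    c=np.linalg.inv(pic["pose"])@np.r_[P,1]; q=pic["camera_matrix"]@np.array([c[0],-c[1],-c[2]]); return q[:2]/q[2]
def ray(u,v,z,pic):
    d=np.linalg.inv(pic["camera_matrix"])@np.array([u,v,1.]); R=pic["pose"][:3,:3]; d=R@np.array([d[0],-d[1],-d[2]]); o=pic["pose"][:3,3]
    return o+d*(z-o[2])/d[2]
E
python3 - <<'E'
from h import *
for c in ("scene","top"):
    p=look(c,["tray","pocket1","pocket4","floor_mid","pocket_seat","spare_centre","bar_mid","ivory","jar"])
    cv2.imwrite(f"pics/{c}0.png",p["color"]); print(np.round(p["pose"],2),p["camera_matrix"])
print(env.state(), env.nose_length)
E
```

```text
scene tray [525.    9.2   1.2] 0.85
scene pocket1 [510.5  61.9  26.1] 0.73
scene pocket1 [532.  -50.3  24. ] 0.64
scene pocket4 [510.5  61.9  26.1] 0.73
scene pocket4 [532.  -50.3  24. ] 0.64
scene spare_centre [454.  291.   20.1] 0.72
scene bar_mid [543.7 -91.1  54.9] 0.9
scene bar_mid [455.  281.2  18.5] 0.21
scene ivory [657.4 271.7  -1. ] 0.64
scene jar [ 6.616e+02 -4.220e+01 -6.000e-01] 0.71
[[-6.4000e-01  3.9000e-01 -6.6000e-01 -1.0205e+02]
 [-7.7000e-01 -3.4000e-01  5.4000e-01  6.4474e+02]
 [-1.0000e-02  8.5000e-01  5.2000e-01  5.7601e+02]
 [ 0.0000e+00  0.0000e+00  0.0000e+00  1.0000e+00]] [[608.68856663   0.         326.43854814]
 [  0.         608.68856663 237.30563269]
 [  0.           0.           1.        ]]
top tray [524.    7.4  -5.3] 0.93
top tray [509.7  58.3  25.8] 0.45
top pocket1 [511.1  57.4  28.2] 0.79
top pocket1 [533.7 -49.9  23. ] 0.75
top pocket4 [511.1  57.4  28.2] 0.79
top pocket4 [533.7 -49.9  23. ] 0.75
top pocket_seat [516.1  25.3  23.7] 0.78
top spare_centre [453.7 291.5  16.3] 0.57
top bar_mid [547.8 -93.4  48.6] 0.78
top ivory [661.7 275.4   5.3] 0.
[... 368 characters left out ...]
       0.           1.        ]]
{'t': 1.0, 'joints': array([-1.41360507e+00,  4.90901739e-01,  1.55893200e+00, -3.73053063e-05,
        1.09171185e+00, -1.05587085e-01]), 'qvel': array([-0.00010811, -0.00127296, -0.00063777, -0.00120261,  0.00076974,
        0.00034082]), 'tau': array([ 9.75528455e-04, -6.12468266e+01, -2.58434379e+01,  6.93593128e-02,
        4.44707007e-02,  1.65525569e-05]), 'eef_pos': array([ 162.37290124, -603.53782124,  194.44882675]), 'tcp_rot': array([3.14154934e+00, 3.78822121e-05, 2.62795534e-01]), 'ft_force': array([0.65697733, 0.47617477, 0.14830586]), 'moment': array([-0.01517864, -0.01789276,  0.0422594 ]), 'grip_force': 0.0, 'opening': 1.004987704991186} 19.0
```

View pics/scene0.png

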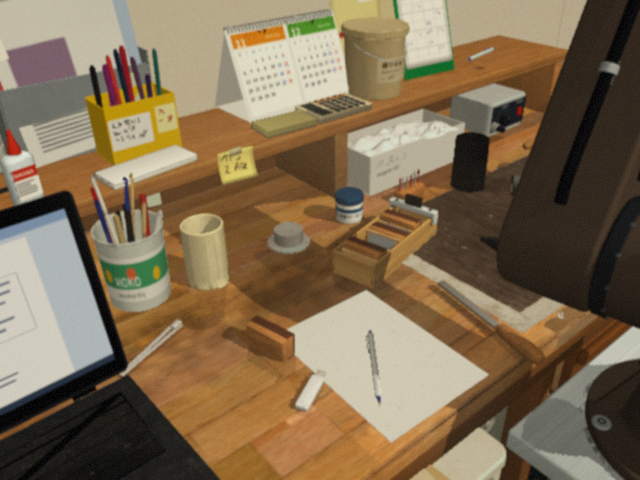

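View pics/top0.png

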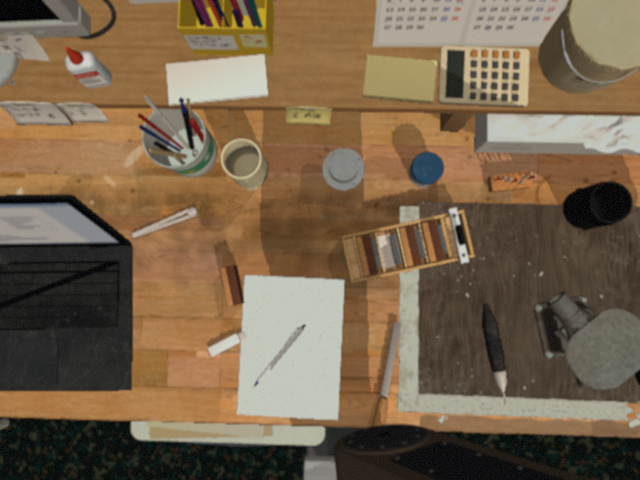

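The scene view shows the tray at about (385,245), with the bar at its far right end. The loose block is at (270,337), the ivory cup at (205,250) and the jar at (349,205). In the top view the tray runs from (345,258) to (470,235), with a white slip in the third pocket at (382,255). The block is at (232,285).

```bash
cat >> h.py <<'E'
def plan(target,yaw,jaw,n):
    "tool-down rows from the present pose to target (world mm, yaw)"
    s=env.state(); p=s["eef_pos"]; r=s["tcp_rot"]; y0=r[2]; dy=(yaw-y0+np.pi)%(2*np.pi)-np.pi
    print("at",np.round(p,1),np.round(r,4),"t",round(s["t"],2))
    st=(np.array(target)-p)/n; out=[]
    for i in range(n):
        y=y0+dy*i/n
        out.append([st@[np.cos(y),np.sin(y),0]/250, st@[np.sin(y),-np.cos(y),0]/250,-st[2]/250,0,0,-dy/n/np.pi,jaw])
    for o in out: print([round(float(v),4) for v in o])
    print("step mm",np.linalg.norm(st),"deg",np.degrees(dy/n))
E
python3 - <<'E'
from h import *
plan([480,-40,350],1.77,1,15)
p=env.read_camera("top"); cv2.imwrite("pics/t1.png",cv2.resize(p["color"][150:420,330:640],None,fx=2.5,fy=2.2))
cv2.imwrite("pics/tray.png",cv2.resize(p["color"][195:290,330:485],None,fx=5,fy=5,interpolation=cv2.INTER_CUBIC))
E
```

```text
at [ 162.4 -603.5  194.4] [3.1415 0.     0.2628] t 1.0
[0.1208, -0.1231, -0.0415, 0.0, 0.0, -0.032, 1.0]
[0.1326, -0.1104, -0.0415, 0.0, 0.0, -0.032, 1.0]
[0.143, -0.0965, -0.0415, 0.0, 0.0, -0.032, 1.0]
[0.1519, -0.0817, -0.0415, 0.0, 0.0, -0.032, 1.0]
[0.1594, -0.066, -0.0415, 0.0, 0.0, -0.032, 1.0]
[0.1652, -0.0497, -0.0415, 0.0, 0.0, -0.032, 1.0]
[0.1693, -0.0329, -0.0415, 0.0, 0.0, -0.032, 1.0]
[0.1718, -0.0157, -0.0415, 0.0, 0.0, -0.032, 1.0]
[0.1725, 0.0016, -0.0415, 0.0, 0.0, -0.032, 1.0]
[0.1715, 0.0189, -0.0415, 0.0, 0.0, -0.032, 1.0]
[0.1687, 0.036, -0.0415, 0.0, 0.0, -0.032, 1.0]
[0.1643, 0.0527, -0.0415, 0.0, 0.0, -0.032, 1.0]
[0.1581, 0.0689, -0.0415, 0.0, 0.0, -0.032, 1.0]
[0.1504, 0.0844, -0.0415, 0.0, 0.0, -0.032, 1.0]
[0.1412, 0.0991, -0.0415, 0.0, 0.0, -0.032, 1.0]
step mm 44.35503315200111 deg 5.757096985311112
```

View pics/tray.png

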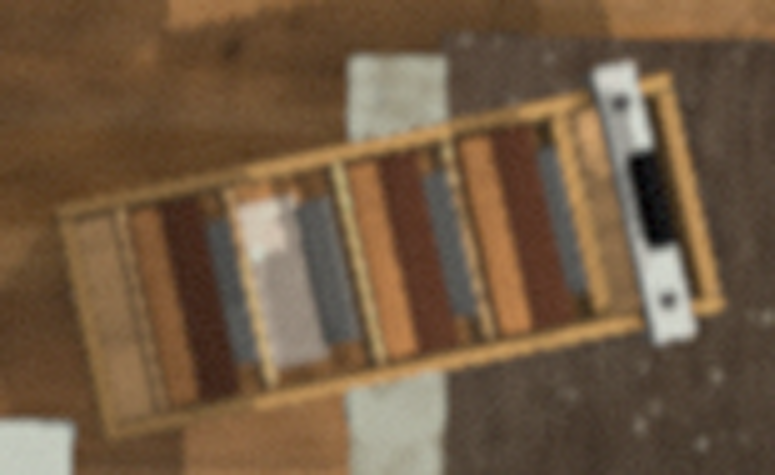

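The crop shows blocks in pockets 1, 2 and 4 counting from the bar, and pocket 3 is empty, with the slip at (280,270). The outer rim corners are at about (60,208), (113,435), (722,308) and (672,75). I'll move over the tray now.

Call:
drive_tool(
  rows=[
    [[0.12, -0.12, -0.09, 0, 0, -0.032, 1], [0.13, -0.11, -0.09, 0, 0, -0.032, 1], [0.14, -0.1, -0.09, 0, 0, -0.032, 1], [0.15, -0.08, -0.09, 0, 0, -0.032, 1], [0.16, -0.065, -0.09, 0, 0, -0.032, 1]],
  ],
)

```text
t: 1.68
eef_pos: [267.2, -415.8, 307.8]
tcp_rot: [3.141, 0.0, 0.769]
ft_force: [0.2, -0.8, 0.1]
opening: 1.001
grip_force: 0.0
```

Call:
drive_tool(
  rows=[
    [[0.165, -0.05, -0.03, 0, 0, -0.032, 1], [0.17, -0.033, -0.03, 0, 0, -0.032, 1], [0.17, -0.016, -0.03, 0, 0, -0.032, 1], [0.17, 0, -0.03, 0, 0, -0.032, 1], [0.17, 0.02, -0.03, 0, 0, -0.032, 1]],
  ],
)

```text
t: 2.3
eef_pos: [372.1, -228.9, 344.9]
tcp_rot: [3.141, 0.0, 1.271]
ft_force: [0.2, 0.1, -0.0]
opening: 0.999
grip_force: 0.0
```

Call:
drive_tool(
  rows=[
    [[0.17, 0.035, 0, 0, 0, -0.032, 1], [0.165, 0.05, 0, 0, 0, -0.032, 1], [0.16, 0.07, 0, 0, 0, -0.032, 1], [0.15, 0.085, 0, 0, 0, -0.032, 1], [0.14, 0.1, 0, 0, 0, -0.032, 1]],
  ],
)

```text
t: 2.92
eef_pos: [477.9, -40.1, 344.6]
tcp_rot: [3.141, 0.0, 1.774]
ft_force: [0.1, -0.6, -0.2]
opening: 0.998
grip_force: 0.0
```

Run:
```python
from h import *
p=look("wrist",["tray","pocket1","pocket4","floor_mid","pocket_seat","bar_mid","jar"])
cv2.imwrite("pics/w1.png",p["color"]); np.save("w1.npy",p["pose"]); print(np.round(p["pose"],3),p["camera_matrix"])
p=env.read_camera("top"); 
c=[ray(330+u/5,195+v/5,44,p) for u,v in((60,208),(113,435),(722,308),(672,75))]; print(np.round(c,1))
plan([454,291,250],1.6,1,8)
```

```text
wrist tray [519.6   7.7   4.8] 0.8
wrist pocket1 [509.6  59.5  25.5] 0.64
wrist pocket1 [536.7 -46.9  20.2] 0.56
wrist pocket4 [509.6  59.5  25.5] 0.64
wrist pocket4 [536.7 -46.9  20.2] 0.56
wrist floor_mid [524.6  -2.9   5.2] 0.58
wrist pocket_seat [517.7  18.8  21.8] 0.95
wrist bar_mid [545.5 -91.7  49.9] 0.97
wrist jar [ 6.622e+02 -3.940e+01  5.000e-01] 0.94
wrist jar [536.1 -50.   20.6] 0.55
[[ 9.79000e-01 -1.97000e-01 -4.90000e-02  4.64199e+02]
 [ 2.03000e-01  9.51000e-01  2.34000e-01  2.44860e+01]
 [ 1.00000e-03 -2.39000e-01  9.71000e-01  5.35165e+02]
 [ 0.00000e+00  0.00000e+00  0.00000e+00  1.00000e+00]] [[337.07587756   0.         322.83024789]
 [  0.         337.07587756 237.14071793]
 [  0.           0.           1.        ]]
[[ 539.7  101.9   44. ]
 [ 463.1   82.4   44. ]
 [ 510.7 -122.    44. ]
 [ 589.3 -104.6   44. ]]
at [477.1 -42.3 344.6] [3.1414e+00 3.0000e-04 1.7690e+00] t 3.38
[0.1657, 0.0215, 0.0473, 0.0, 0.0, 0.0067, 1.0]
[0.1661, 0.018, 0.0473, 0.0, 0.0, 0.0067, 1.0]
[0.1664, 0.0145, 0.0473, 0.0, 0.0, 0.0067, 1.0]
[0.1667, 0.0109, 0.0473, 0.0, 0.0, 0.0067, 1.0]
[0.1669, 0.0074, 0.0473, 0.0, 0.0, 0.0067, 1.0]
[0.167, 0.0039, 0.0473, 0.0, 0.0, 0.0067, 1.0]
[0.1671, 0.0004, 0.0473, 0.0, 0.0, 0.0067, 1.0]
[0.167, -0.0032, 0.0473, 0.0, 0.0, 0.0067, 1.0]
step mm 43.40613618124558 deg -1.210127845718167
```

View pics/w1.png

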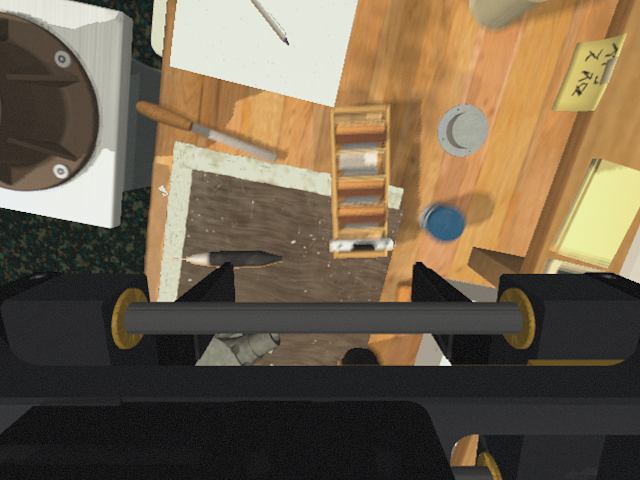

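The wrist view shows the tray upright, from (330,105) to (395,258). The bar is at (362,245), the slip pocket at (358,160) and the jar at (441,222). This agrees with the top view: tray x axis at yaw ≈ 1.80, pocket 3 near (518,22). I'll go to the loose block next.

Call:
drive_tool(
  rows=[
    [[0.16, 0.02, 0.03, 0, 0, 0.006, 1], [0.16, 0.018, 0.03, 0, 0, 0.006, 1], [0.16, 0.015, 0.03, 0, 0, 0.006, 1], [0.16, 0.011, 0.03, 0, 0, 0.006, 1], [0.16, 0.007, 0.03, 0, 0, 0.006, 1]],
  ],
)

```text
t: 4.0
eef_pos: [462.5, 159.4, 306.8]
tcp_rot: [3.141, 0.0, 1.674]
ft_force: [0.7, -0.7, -1.3]
opening: 1.001
grip_force: 0.0
```

Run:
```python
from h import *
p=look("wrist",["spare_centre","spare","ivory","pocket_seat","pocket4"]); look("wrist",["spare"],"search_frame")
cv2.imwrite("pics/w2.png",p["color"]); np.save("w2.npy",p["pose"])
q=env.read_camera("top");cv2.imwrite("pics/t2.png",q["color"]); print(np.round(env.state()["eef_pos"],1))
print(px([454,291,36],p), px([454,291,36],q))
a=p["color"]; u,v=px([454,291,36],p).astype(int); b=q["color"]; u2,v2=px([454,291,36],q).astype(int)
A=a[max(0,v-50):v+50,max(0,u-65):u+65]; B=b[v2-50:v2+50,u2-65:u2+65]; print(max(0,u-65),max(0,v-50),u2-65,v2-50,A.shape)
f=lambda x:cv2.resize(x,(780,600) if 0 else (390,300),interpolation=cv2.INTER_CUBIC)
cv2.imwrite("pics/s2.png",np.hstack([f(A),f(B)]))
```

```text
wrist spare_centre [454.8 292.1  17.8] 0.72
wrist spare [453.2 281.4  20.1] 0.87
wrist ivory [660.7 266.8   0. ] 0.96
wrist pocket_seat [517.7  21.6  22.7] 0.63
wrist pocket4 [510.9  60.9  23.7] 0.88
wrist pocket4 [537.7 -47.1  19.6] 0.6
wrist spare [452.6 293.   36.6] 0.6
[462.8 157.9 307.1]
[326.7884283  101.39104772] [230.66021484 284.36341063]
261 51 165 234 (100, 130, 3)
```

View pics/s2.png

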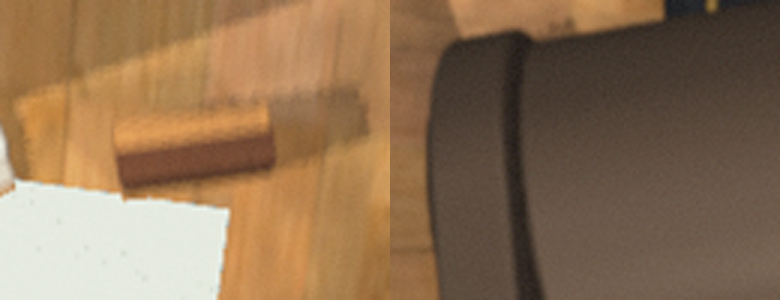

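In the crop at left, the block's far top edge runs (115,122)–(270,101). Its near bottom edge runs (123,188)–(274,167), and the two-toned top lies between them. In the right half the arm hides the block.

Run:
```python
from h import *
pic=dict(pose=np.load("w2.npy"),camera_matrix=env.read_camera("wrist")["camera_matrix"])
P=lambda u,v,z:ray(261+u/3,51+v/3,z,pic)
a,b,c,d=P(115,122,36),P(270,101,36),P(123,188,0),P(274,167,0)
for q in(a,b,c,d):print(np.round(q,1))
for q in((a-b),(c-d)): print(np.linalg.norm(q),np.degrees(np.arctan2(q[1],q[0])))
print((a+b+c+d)/4)
# tray corners in w1
```

```text
[418.  298.9  36. ]
[482.4 314.   36. ]
[421.2 276.6   0. ]
[489.9 293.   -0. ]
66.20164322374532 -166.84467397313568
70.58001425168646 -166.55167528369287
[452.87918599 295.62453515  18.        ]
```

Run:
```python
from h import *
plan([453.5,293,110],0.232,1,10)
```

```text
at [462.8 158.  307.1] [3.1412e+00 1.0000e-04 1.6752e+00] t 4.5
[0.0541, 0.0019, 0.0788, 0.0, 0.0, 0.0459, 1.0]
[0.0538, -0.0059, 0.0788, 0.0, 0.0, 0.0459, 1.0]
[0.0524, -0.0135, 0.0788, 0.0, 0.0, 0.0459, 1.0]
[0.0499, -0.0209, 0.0788, 0.0, 0.0, 0.0459, 1.0]
[0.0464, -0.0279, 0.0788, 0.0, 0.0, 0.0459, 1.0]
[0.0419, -0.0343, 0.0788, 0.0, 0.0, 0.0459, 1.0]
[0.0365, -0.0399, 0.0788, 0.0, 0.0, 0.0459, 1.0]
[0.0304, -0.0448, 0.0788, 0.0, 0.0, 0.0459, 1.0]
[0.0236, -0.0487, 0.0788, 0.0, 0.0, 0.0459, 1.0]
[0.0164, -0.0516, 0.0788, 0.0, 0.0, 0.0459, 1.0]
step mm 23.906370920347495 deg -8.269118887351478
```

Call:
drive_tool(
  rows=[
    [[0.0541, 0.002, 0.079, 0, 0, 0.0459, 1], [0.0538, -0.006, 0.079, 0, 0, 0.0459, 1], [0.0524, -0.0135, 0.079, 0, 0, 0.0459, 1], [0.05, -0.021, 0.079, 0, 0, 0.0459, 1], [0.0464, -0.028, 0.079, 0, 0, 0.0459, 1]],
  ],
)

```text
t: 5.12
eef_pos: [458.0, 226.3, 207.6]
tcp_rot: [3.141, -0.0, 0.95]
ft_force: [0.4, -0.1, 0.7]
opening: 0.998
grip_force: 0.0
```

Call:
drive_tool(
  rows=[
    [[0.042, -0.034, 0.079, 0, 0, 0.0459, 1], [0.0365, -0.04, 0.079, 0, 0, 0.0459, 1], [0.03, -0.045, 0.079, 0, 0, 0.0459, 1], [0.0236, -0.049, 0.079, 0, 0, 0.0459, 1], [0.0164, -0.0516, 0.079, 0, 0, 0.0459, 1]],
  ],
)

```text
t: 5.75
eef_pos: [453.3, 293.9, 108.9]
tcp_rot: [3.142, -0.0, 0.229]
ft_force: [-0.1, -0.2, 0.6]
opening: 1.001
grip_force: 0.0
```

Run:
```python
from h import *
plan([453.5,293,40],0.232,1,3)
```

```text
at [453.3 293.9 108.9] [ 3.1416e+00 -4.0000e-04  2.2910e-01] t 5.75
[0.0, 0.0012, 0.0918, 0.0, 0.0, -0.0003, 1.0]
[0.0, 0.0012, 0.0918, 0.0, 0.0, -0.0003, 1.0]
[0.0, 0.0012, 0.0918, 0.0, 0.0, -0.0003, 1.0]
step mm 22.961538582070656 deg 0.056119411236214826
```

Call:
drive_tool(
  rows=[
    [[0, 0, 0.092, 0, 0, 0, 1], [0, 0, 0.092, 0, 0, 0, 1], [0, 0, 0.092, 0, 0, 0, 1], [0, 0, 0, 0, 0, 0, 0], [0, 0, 0, 0, 0, 0, 0]],
  ],
)

```text
t: 6.38
eef_pos: [453.4, 293.8, 41.1]
tcp_rot: [-3.142, -0.001, 0.234]
ft_force: [0.3, -0.3, 0.1]
opening: 0.844
grip_force: 0.0
```

Call:
drive_tool(
  rows=[
    [[0, 0, 0, 0, 0, 0, 0], [0, 0, 0, 0, 0, 0, 0], [0, 0, 0, 0, 0, 0, 0], [0, 0, 0, 0, 0, 0, 0]],
  ],
)

```text
t: 6.88
eef_pos: [452.9, 293.9, 40.5]
tcp_rot: [3.142, -0.0, 0.235]
ft_force: [0.3, -0.9, -0.0]
opening: 0.425
grip_force: 0.0
```

Call:
drive_tool(
  rows=[
    [[0, 0, 0, 0, 0, 0, 0], [0, 0, 0, 0, 0, 0, 0], [0, 0, 0, 0, 0, 0, 0], [0, 0, 0, 0, 0, 0, 0]],
  ],
)

```text
t: 7.38
eef_pos: [452.9, 293.8, 40.4]
tcp_rot: [3.141, 0.0, 0.234]
ft_force: [-0.3, 0.3, 0.4]
opening: 0.022
grip_force: 0.0
```

Call:
drive_tool(
  rows=[
    [[0, 0, 0, 0, 0, 0, 1], [0, 0, 0, 0, 0, 0, 1], [0, 0, 0, 0, 0, 0, 1], [0, 0, -0.12, 0, 0, 0, 1], [0, 0, -0.12, 0, 0, 0, 1]],
  ],
)

```text
t: 8.0
eef_pos: [452.8, 293.7, 100.9]
tcp_rot: [3.141, 0.001, 0.235]
ft_force: [0.1, 0.0, -0.2]
opening: 0.495
grip_force: 0.0
```

Run:
```python
from h import *
s=env.state();print(s["opening"]);plan([452.9,293.9,100],1.804,1,9)
```

```text
0.4947053405078199
at [452.8 293.7 100.9] [3.1413e+00 9.0000e-04 2.3450e-01] t 8.0
[0.0001, -0.0001, 0.0004, 0.0, 0.0, -0.0555, 1.0]
[0.0001, -0.0, 0.0004, 0.0, 0.0, -0.0555, 1.0]
[0.0001, -0.0, 0.0004, 0.0, 0.0, -0.0555, 1.0]
[0.0001, -0.0, 0.0004, 0.0, 0.0, -0.0555, 1.0]
[0.0001, 0.0, 0.0004, 0.0, 0.0, -0.0555, 1.0]
[0.0001, 0.0, 0.0004, 0.0, 0.0, -0.0555, 1.0]
[0.0001, 0.0, 0.0004, 0.0, 0.0, -0.0555, 1.0]
[0.0001, 0.0001, 0.0004, 0.0, 0.0, -0.0555, 1.0]
[0.0001, 0.0001, 0.0004, 0.0, 0.0, -0.0555, 1.0]
step mm 0.10302599089460526 deg 9.991467364622427
```

The fingers shut fully, so the block wasn't between them. I'll look again.

Run:
```python
from h import *
p=look("scene",["spare_centre","spare"])
q=look("wrist",["spare_centre","spare"])
cv2.imwrite("pics/m.png",np.hstack([cv2.resize(p["color"][200:440,150:430],(400,343)),cv2.resize(q["color"],(400,343))]))
```

```text
scene spare_centre [454.  289.   20.1] 0.77
scene spare [454.3 281.4  18.9] 0.83
wrist spare_centre [454.1 290.   19.5] 0.84
wrist spare [456.  280.9  20.3] 0.7
```

View pics/m.png

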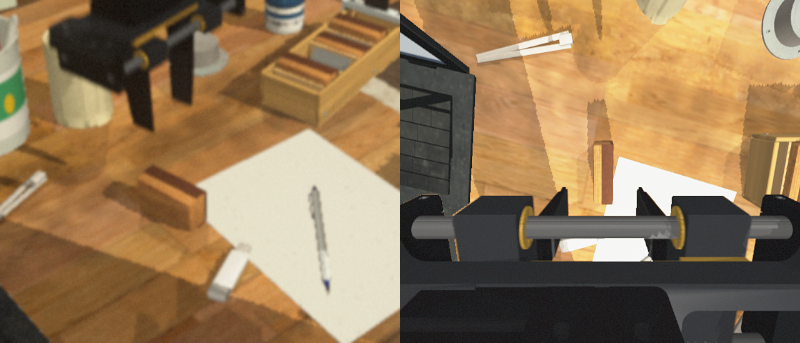

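Run:
```python
from h import *
p=env.read_camera("scene");q=env.read_camera("wrist")
for P in([453,294,82],[453,294,18],[454,290,36]): print(px(P,p)-[150,200],(px(P,p)-[150,200])*[400/280,343/240], px(P,q)*[400/640,343/480]+[400,0])
print(np.round(q["pose"],3),np.linalg.norm(q["pose"][:3,3]-env.state()["eef_pos"]),env.state()["joints"])
```

```text
[115.38956064 101.34401407] [164.84222949 144.83748678] [600.80716233 185.25590778]
[118.29314199 138.18157738] [168.99020285 197.48450433] [600.97372505 168.55944047]
[119.45765595 126.53990744] [170.65379421 180.84661771] [604.2459829 172.4187786]
[[ 2.33000e-01  9.44000e-01  2.33000e-01  5.17333e+02]
 [-9.72000e-01  2.26000e-01  5.70000e-02  3.08598e+02]
 [ 1.00000e-03 -2.39000e-01  9.71000e-01  2.89920e+02]
 [ 0.00000e+00  0.00000e+00  0.00000e+00  1.00000e+00]] 201.76556237632948 [ 4.53187375e-01  4.92211246e-01  1.86878750e+00 -1.28838344e-04
  7.82289965e-01  1.78957597e+00]
```

The projected fingertip lies well below the fingertips seen in the scene view (left half, (140,130) and (185,100)). The real tips seem higher than nominal. Closing at TCP z=24 is safe either way, so I'll do that.

Call:
drive_tool(
  rows=[
    [[0, 0, 0, 0, 0, 0, 1], [0, 0, 0.08, 0, 0, 0, 1], [0, 0, 0.08, 0, 0, 0, 1], [0, 0, 0.08, 0, 0, 0, 1], [0, 0, 0.066, 0, 0, 0, 1]],
  ],
)

```text
t: 9.02
eef_pos: [452.8, 293.7, 22.8]
tcp_rot: [3.141, 0.001, 0.235]
ft_force: [-0.8, -0.9, -0.5]
opening: 1.0
grip_force: 0.0
```

Call:
drive_tool(
  rows=[
    [[0, 0, 0, 0, 0, 0, 0], [0, 0, 0, 0, 0, 0, 0], [0, 0, 0, 0, 0, 0, 0], [0, 0, 0, 0, 0, 0, 0], [0, 0, 0, 0, 0, 0, 0]],
  ],
)

```text
t: 9.65
eef_pos: [453.0, 293.9, 24.2]
tcp_rot: [3.142, -0.0, 0.235]
ft_force: [-0.0, 0.4, -1.3]
opening: 0.529
grip_force: 0.0
```

Call:
drive_tool(
  rows=[
    [[0, 0, 0, 0, 0, 0, 0], [0, 0, 0, 0, 0, 0, 0], [0, 0, 0, 0, 0, 0, 0]],
  ],
)

```text
t: 10.02
eef_pos: [452.9, 293.8, 23.9]
tcp_rot: [3.141, 0.0, 0.235]
ft_force: [-0.2, 0.1, -0.6]
opening: 0.217
grip_force: 0.0
```

Run:
```python
from h import *
p=env.read_camera("scene"); print(env.state()["opening"],env.state()["grip_force"])
for z in(5,24,36): print(z,(px([453,294,z],p)-[170,200])*4)
cv2.imwrite("pics/m2.png",cv2.resize(p["color"][200:350,170:360],None,fx=4,fy=4,interpolation=cv2.INTER_CUBIC))
```

```text
0.1716794542045144 0.0
5 [395.42127046 581.25546372]
24 [392.12257457 539.40510578]
36 [389.99916163 512.46549266]
```

View pics/m2.png

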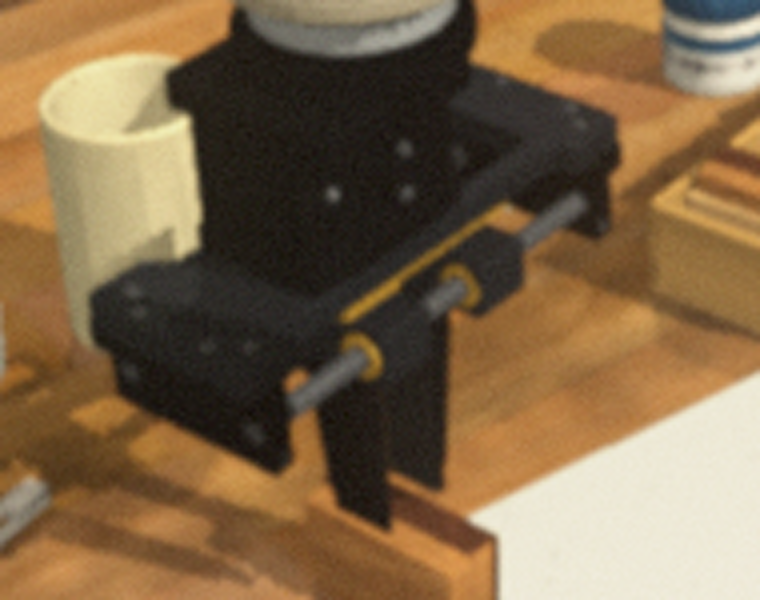

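In this view the fingertips, at (375,525) and (430,485), sit on or above the block's top even though the TCP reads z=24. So the stated tip offset doesn't hold. I'll measure it by touching the block's top (z=36) with shut fingers.

Call:
drive_tool(
  rows=[
    [[0, 0, 0, 0, 0, 0, 0], [0, 0, 0, 0, 0, 0, 0], [0, 0, 0.004, 0, 0, 0, 0], [0, 0, 0.004, 0, 0, 0, 0]],
  ],
)

```text
t: 10.58
eef_pos: [452.9, 293.9, 21.8]
tcp_rot: [3.141, 0.0, 0.235]
ft_force: [0.7, -0.2, -1.1]
opening: 0.003
grip_force: 0.0
```

Call:
drive_tool(
  rows=[
    [[0, 0, 0.004, 0, 0, 0, 0], [0, 0, 0.004, 0, 0, 0, 0]],
  ],
)

```text
t: 10.82
eef_pos: [452.9, 293.8, 19.8]
tcp_rot: [3.141, 0.0, 0.234]
ft_force: [0.1, 0.4, -0.0]
opening: 0.004
grip_force: 0.0
```

Call:
drive_tool(
  rows=[
    [[0, 0, 0.004, 0, 0, 0, 0], [0, 0, 0.004, 0, 0, 0, 0]],
  ],
)

```text
t: 11.08
eef_pos: [452.9, 293.8, 17.8]
tcp_rot: [3.141, 0.0, 0.235]
ft_force: [0.3, -0.8, -0.8]
opening: 0.006
grip_force: 0.0
```

Call:
drive_tool(
  rows=[
    [[0, 0, 0.004, 0, 0, 0, 0], [0, 0, 0.004, 0, 0, 0, 0]],
  ],
)

```text
t: 11.32
eef_pos: [453.0, 293.9, 16.4]
tcp_rot: [3.142, -0.0, 0.235]
ft_force: [-4.2, -2.9, 19.2]
opening: 0.0
grip_force: 9.6
```

Call:
drive_tool(
  rows=[
    [[0, 0, 0.004, 0, 0, 0, 0], [0, 0, 0.004, 0, 0, 0, 0]],
  ],
)

```text
t: 11.58
eef_pos: [453.1, 293.9, 16.3]
tcp_rot: [-3.141, -0.001, 0.235]
ft_force: [-10.4, -5.5, 45.4]
opening: 0.002
grip_force: 22.8
```

Call:
drive_tool(
  rows=[
    [[0, 0, 0.004, 0, 0, 0, 0], [0, 0, 0.004, 0, 0, 0, 0]],
  ],
)

```text
t: 11.82
eef_pos: [453.1, 294.0, 16.1]
tcp_rot: [-3.141, -0.003, 0.235]
ft_force: [-15.6, -10.1, 71.8]
opening: 0.007
grip_force: 36.0
```

Call:
drive_tool(
  rows=[
    [[0, 0, 0.004, 0, 0, 0, 0], [0, 0, 0.004, 0, 0, 0, 0]],
  ],
)

```text
t: 12.08
eef_pos: [453.2, 294.1, 16.0]
tcp_rot: [-3.141, -0.004, 0.235]
ft_force: [-23.2, -12.9, 97.7]
opening: 0.008
grip_force: 49.1
```

Contact came at TCP z≈16.5 on a 36 mm block, so the real tips sit about 19.5 mm above the reported TCP, not 19 mm below it. The stiffness is about 13 N per mm commanded. I sent one batch too many there, so from now on I'll check the force after every press. Backing off and regripping with the corrected offset.

Call:
drive_tool(
  rows=[
    [[0, 0, -0.12, 0, 0, 0, 1], [0, 0, 0, 0, 0, 0, 1], [0, 0, 0, 0, 0, 0, 1], [0, 0, 0, 0, 0, 0, 1], [0, 0, 0, 0, 0, 0, 1]],
  ],
)

```text
t: 12.7
eef_pos: [452.7, 293.7, 39.1]
tcp_rot: [3.141, 0.001, 0.234]
ft_force: [-0.5, 0.4, 0.3]
opening: 0.474
grip_force: 0.0
```

Call:
drive_tool(
  rows=[
    [[0, 0, 0, 0, 0, 0, 1], [0, 0, 0.06, 0, 0, 0, 1], [0, 0, 0.06, 0, 0, 0, 1], [0, 0, 0.048, 0, 0, 0, 1]],
  ],
)

```text
t: 13.2
eef_pos: [452.5, 293.6, -3.6]
tcp_rot: [3.141, 0.001, 0.234]
ft_force: [-0.3, -0.6, -0.3]
opening: 0.891
grip_force: 0.0
```

Call:
drive_tool(
  rows=[
    [[0, 0, 0, 0, 0, 0, 0], [0, 0, 0, 0, 0, 0, 0], [0, 0, 0, 0, 0, 0, 0], [0, 0, 0, 0, 0, 0, 0], [0, 0, 0, 0, 0, 0, 0]],
  ],
)

```text
t: 13.82
eef_pos: [453.0, 293.9, -1.9]
tcp_rot: [-3.142, -0.0, 0.234]
ft_force: [-0.9, 0.2, 0.2]
opening: 0.484
grip_force: 0.0
```

Call:
drive_tool(
  rows=[
    [[0, 0, 0, 0, 0, 0, 0], [0, 0, 0, 0, 0, 0, 0], [0, 0, 0, 0, 0, 0, 0]],
  ],
)

```text
t: 14.2
eef_pos: [453.0, 293.8, -2.1]
tcp_rot: [3.141, 0.0, 0.235]
ft_force: [-0.2, -1.0, 0.7]
opening: 0.269
grip_force: 30.0
```

Gripped on the thickness (25.5 mm), so the block is now centred and aligned. I'll release it, turn 90° and grip it by its ends.

Call:
drive_tool(
  rows=[
    [[0, 0, 0, 0, 0, 0, 1], [0, 0, 0, 0, 0, 0, 1], [0, 0, -0.1, 0, 0, 0, 1], [0, 0, -0.1, 0, 0, 0, 1], [0, 0, 0, 0, 0, -0.0555, 1]],
  ],
)

```text
t: 14.82
eef_pos: [453.7, 294.3, 49.5]
tcp_rot: [-3.142, -0.003, 0.412]
ft_force: [-0.1, -0.5, -0.2]
opening: 0.737
grip_force: 0.0
```

Call:
drive_tool(
  rows=[
    [[0, 0, 0, 0, 0, -0.0555, 1], [0, 0, 0, 0, 0, -0.0555, 1], [0, 0, 0, 0, 0, -0.0555, 1], [0, 0, 0, 0, 0, -0.0555, 1], [0, 0, 0, 0, 0, -0.0555, 1]],
  ],
)

```text
t: 15.45
eef_pos: [452.9, 293.9, 47.8]
tcp_rot: [-3.142, 0.0, 1.286]
ft_force: [0.6, 0.7, -0.4]
opening: 1.0
grip_force: 0.0
```

Call:
drive_tool(
  rows=[
    [[0, 0, 0, 0, 0, -0.0555, 1], [0, 0, 0, 0, 0, -0.0555, 1], [0, 0, 0, 0, 0, -0.0555, 1], [0, 0, 0, 0, 0, 0, 1]],
  ],
)

```text
t: 15.95
eef_pos: [452.9, 293.8, 47.9]
tcp_rot: [-3.142, 0.0, 1.803]
ft_force: [0.8, 0.3, -0.5]
opening: 1.0
grip_force: 0.0
```

Run:
```python
from h import *
plan([453.0,293.8,4],1.8055,1,3)
```

```text
at [452.9 293.8  47.9] [-3.1415e+00  1.0000e-04  1.8026e+00] t 15.95
[-0.0001, 0.0001, 0.0585, 0.0, 0.0, -0.0003, 1.0]
[-0.0001, 0.0001, 0.0585, 0.0, 0.0, -0.0003, 1.0]
[-0.0001, 0.0001, 0.0585, 0.0, 0.0, -0.0003, 1.0]
step mm 14.6236851148699 deg 0.05591791704951023
```

Call:
drive_tool(
  rows=[
    [[0, 0, 0.0585, 0, 0, 0, 1], [0, 0, 0.0585, 0, 0, 0, 1], [0, 0, 0.0585, 0, 0, 0, 1], [0, 0, 0, 0, 0, 0, 1], [0, 0, 0, 0, 0, 0, 0]],
  ],
)

```text
t: 16.58
eef_pos: [453.0, 293.9, 4.0]
tcp_rot: [-3.141, 0.0, 1.803]
ft_force: [-0.3, 0.4, -0.5]
opening: 0.939
grip_force: 0.0
```

Call:
drive_tool(
  rows=[
    [[0, 0, 0, 0, 0, 0, 0], [0, 0, 0, 0, 0, 0, 0], [0, 0, 0, 0, 0, 0, 0], [0, 0, 0, 0, 0, 0, 0]],
  ],
)

```text
t: 17.08
eef_pos: [453.0, 293.9, 4.4]
tcp_rot: [3.141, -0.0, 1.804]
ft_force: [-1.6, -0.4, 6.1]
opening: 0.723
grip_force: 30.0
```

Run:
```python
from h import *
# refine tray pose: tray rim corners from top camera & scene nets
plan([453,293.8,150],1.803,0,3)
s=env.state();print(s["opening"],s["grip_force"])
r=[]
for c in("top","scene","wrist"):
    for k in range(2):
        p=env.read_camera(c)
        for n in("pocket_seat","tray","floor_mid","bar_mid","pocket4"):
            for d in env.place_of(n,p)[:1]: print(c,n,np.round(w(d["at"],p),1),round(d["score"],2))
```

```text
at [453.  293.9   4.4] [ 3.1412 -0.      1.8037] t 17.07
[-0.0001, -0.0001, -0.1942, 0.0, 0.0, 0.0001, 0.0]
[-0.0001, -0.0, -0.1942, 0.0, 0.0, 0.0001, 0.0]
[-0.0001, -0.0, -0.1942, 0.0, 0.0, 0.0001, 0.0]
step mm 48.54923439752719 deg -0.014275316817917716
0.7226923397507254 30.000982582569122
top pocket_seat [516.3  22.4  21.5] 0.75
top tray [523.4   7.9  -3.4] 0.8
top bar_mid [546.7 -94.9  47.8] 0.61
top pocket4 [513.4  58.3  27.8] 0.86
top pocket_seat [517.2  22.7  21.7] 0.94
top tray [525.1   6.9  -3.2] 0.98
top bar_mid [547.2 -96.5  48.4] 0.93
top pocket4 [534.  -48.8  25.2] 0.7
scene tray [521.5   8.6  -1.1] 0.78
scene bar_mid [546.6 -92.6  54.4] 0.94
scene pocket4 [533.2 -51.7  22.6] 0.76
scene tray [522.8   8.    0.8] 0.86
scene bar_mid [547.6 -92.8  56.1] 0.82
scene pocket4 [530.9 -51.3  23.7] 0.8
```

The block is held by its ends (68.7 mm), with its centre 13.8 mm above the reported TCP. I'll lift it and carry it to a hover over pocket 3.

Call:
drive_tool(
  rows=[
    [[0, 0, -0.15, 0, 0, 0, 0], [0.05, 0, -0.15, 0, 0, 0, 0], [-0.18, 0, 0, 0, 0, 0, 0], [-0.22, 0, 0, 0, 0, 0, 0], [-0.22, 0, 0, 0, 0, 0, 0]],
  ],
)

```text
t: 19.5
eef_pos: [486.0, 153.9, 79.1]
tcp_rot: [3.141, 0.0, 1.805]
ft_force: [-0.5, 0.2, -0.8]
opening: 0.716
grip_force: 30.0
```

Run:
```python
from h import *
plan([518,22.5,75],1.803,0,4)
```

```text
at [486.  153.9  79.1] [3.1412e+00 1.0000e-04 1.8046e+00] t 19.5
[-0.1352, 0.0007, 0.0041, 0.0, 0.0, 0.0001, 0.0]
[-0.1352, 0.0007, 0.0041, 0.0, 0.0, 0.0001, 0.0]
[-0.1352, 0.0008, 0.0041, 0.0, 0.0, 0.0001, 0.0]
[-0.1352, 0.0009, 0.0041, 0.0, 0.0, 0.0001, 0.0]
step mm 33.816721244326885 deg -0.023409804951182847
```

Call:
drive_tool(
  rows=[
    [[-0.135, 0.001, 0, 0, 0, 0, 0], [-0.135, 0.001, 0, 0, 0, 0, 0], [-0.135, 0.001, 0, 0, 0, 0, 0], [-0.135, 0.001, 0, 0, 0, 0, 0], [0, 0, 0, 0, 0, 0, 0]],
  ],
)

```text
t: 20.12
eef_pos: [518.4, 22.4, 78.9]
tcp_rot: [3.141, 0.0, 1.801]
ft_force: [-0.7, -0.4, -0.4]
opening: 0.715
grip_force: 30.0
```

Run:
```python
from h import *
e=env.state()["eef_pos"]; print(np.round(e+[0,0,13.8],1))
for c in("scene","scene","top","wrist","wrist"):
    p=look(c,["spare_centre","pocket_seat","tray"])
    cv2.imwrite(f"pics/h_{c}.png",p["color"])
    if c=="scene": sc=p
    if c=="wrist": wr=p
a=cv2.resize(sc["color"][150:300,310:450],(420,450),interpolation=cv2.INTER_CUBIC); b=cv2.resize(wr["color"][80:290,240:440],(380,399),interpolation=cv2.INTER_CUBIC)
im=np.zeros((450,800,3),np.uint8); im[:,:420]=a; im[:399,420:]=b; cv2.imwrite("pics/hv.png",im)
# model overlay numbers: rim corners predicted in scene
t=1.803; R=np.array([[np.cos(t),-np.sin(t)],[np.sin(t),np.cos(t)]]); o=np.array([518,22.5])-R@[15.5,0]
for X,Y in((89,41),(89,-41),(-125,-41),(-125,41)):
    P=np.r_[o+R@[X,Y],44]; print(X,Y,np.round(P,1),np.round((px(P,sc)-[310,150])*3),np.round((px(P,wr)-[240,80])*1.9+[420,0]))
```

```text
[518.4  22.4  92.7]
scene spare_centre [518.8  18.5  95.5] 0.79
scene tray [522.1   7.7   2. ] 0.64
scene tray [520.8  12.1  92.2] 0.28
scene spare_centre [519.2  19.8  97.2] 0.57
scene tray [ 5.22e+02  6.20e+00 -1.00e-01] 0.97
wrist spare_centre [520.1  20.4  93.8] 0.64
wrist pocket_seat [518.4  22.1  21. ] 0.56
wrist spare_centre [517.2  21.8  96.7] 0.89
wrist pocket_seat [518.5  18.4  24.6] 0.81
89 41 [461.2  84.6  44. ] [192. 346.] [457. 123.]
89 -41 [541.  103.5  44. ] [ 65. 296.] [698. 123.]
-125 -41 [ 590.2 -104.8   44. ] [268. 148.] [674. 652.]
-125 41 [ 510.4 -123.7   44. ] [386. 185.] [479. 651.]
```

View pics/hv.png

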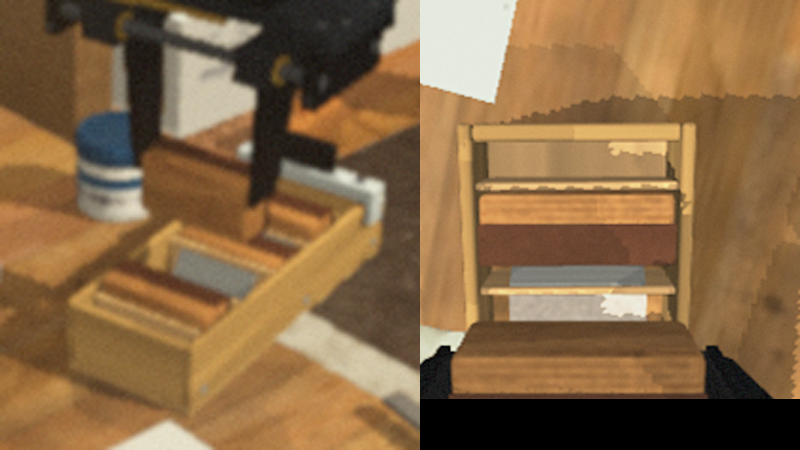

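In the hover view, the wrist crop at right has the tray's outer end corners at (457,124) and (696,124). I predicted (457,123) and (698,123), so the fit is good. Pocket 3's front wall strip is at row ~293 and the held block's far edge is at row ~322, parallel to it. I'll check the along-tray offset from these rows.

Run:
```python
from h import *
img=cv2.imread("pics/h_wrist.png"); wr=env.read_camera("wrist")
t=1.803; R=np.array([[np.cos(t),-np.sin(t)],[np.sin(t),np.cos(t)]]); o=np.array([518,22.5])-R@[15.5,0]
f=lambda X,Y,z:np.round((px(np.r_[o+R@[X,Y],z],wr)-[240,80])*1.9+[420,0],1)
for X,z in((89,44),(84,44),(66,40),(69,40),(28,40),(31,40),(41,42)): print(X,z,f(X,0,z))
e=env.state()["eef_pos"]
g=lambda X,Y,z:np.round((px(np.r_[e[:2]+R@[X,Y],e[2]+z],wr)-[240,80])*1.9+[420,0],1)
print("block far top",g(12.5,34,31.8),g(12.5,-34,31.8),"bot",g(12.5,34,-4.2),g(12.5,-34,-4.2))
g=img[80:290,240:440].astype(int).mean(2); print(g[:,95:110].mean(1).round().astype(int).tolist())
plan([517.8,21.6,63],1.803,0,2)
```

```text
89 44 [577.2 122.8]
84 44 [577.2 138. ]
66 40 [577.1 190.4]
69 40 [577.1 181.8]
28 40 [577.  294.7]
31 40 [577.  286.7]
41 42 [577.  260.9]
block far top [447.8 352.2] [708.6 352.5] bot [470.2 315.6] [685.8 315.9]
[127, 126, 127, 127, 127, 126, 126, 126, 125, 126, 126, 126, 126, 126, 127, 127, 127, 128, 128, 128, 130, 131, 130, 129, 125, 125, 124, 123, 121, 119, 119, 118, 117, 116, 116, 116, 117, 118, 118, 118, 120, 120, 122, 122, 122, 122, 122, 123, 123, 122, 116, 103, 90, 85, 87, 85, 84, 84, 82, 83, 82, 82, 82, 79, 91, 126, 161, 171, 170, 170, 171, 172, 167, 141, 137, 173, 173, 170, 163, 162, 153, 146, 138, 139, 138, 139, 138, 138, 138, 138, 138, 140, 130, 100, 93, 125, 175, 187, 167, 129, 76, 70, 112, 155, 151, 144, 144, 152, 155, 148, 144, 149, 152, 149, 145, 150, 160, 142, 73, 78, 77, 77, 77, 77, 78, 76, 77, 77, 77, 75, 74, 74, 74, 74, 75, 75, 76, 76, 73, 89, 119, 125, 122, 121, 123, 124, 121, 116, 122, 137, 128, 146, 176, 170, 182, 217, 221, 215, 219, 224, 226, 223, 214, 219, 217, 191, 176, 174, 155, 82, 67, 69, 67, 67, 69, 72, 75, 79, 84, 84, 85, 85, 82, 78, 76, 74, 74, 86, 110, 122, 118, 116, 112, 115, 119, 121, 117, 113, 112, 118, 121, 119, 115, 114, 122, 127, 116, 71, 61, 65]
at [518.   24.1  79. ] [3.1416e+00 1.0000e-04 1.8037e+00] t 21.18
[-0.0047, -0.0014, 0.0321, 0.0, 0.0, 0.0001, 0.0]
[-0.0047, -0.0014, 0.0321, 0.0, 0.0, 0.0001, 0.0]
step mm 8.114346550328301 deg -0.02096391839903401
```

The walls match the model to within about 0.3 mm. The held block sits about 1.3 mm to -X and 0.5 mm to -Y of the reported TCP. I want it about 1.5 mm to -X of the seat for entry, so I'll shift and lower in steps, watching the force.

Call:
drive_tool(
  rows=[
    [[-0.0068, -0.0032, 0, 0, 0, 0, 0], [0, 0, 0.04, 0, 0, 0, 0], [0, 0, 0.04, 0, 0, 0, 0], [0, 0, 0.036, 0, 0, 0, 0], [0, 0, 0, 0, 0, 0, 0]],
  ],
)

```text
t: 21.8
eef_pos: [517.1, 22.3, 49.1]
tcp_rot: [-3.14, -0.0, 1.804]
ft_force: [0.5, 0.4, -0.3]
opening: 0.718
grip_force: 30.0
```

Call:
drive_tool(
  rows=[
    [[0, 0, 0.008, 0, 0, 0, 0], [0, 0, 0.008, 0, 0, 0, 0]],
  ],
)

```text
t: 22.05
eef_pos: [517.7, 22.2, 46.1]
tcp_rot: [3.141, 0.0, 1.804]
ft_force: [-0.1, 0.2, -0.9]
opening: 0.719
grip_force: 30.0
```

Call:
drive_tool(
  rows=[
    [[0, 0, 0.008, 0, 0, 0, 0], [0, 0, 0.008, 0, 0, 0, 0]],
  ],
)

```text
t: 22.3
eef_pos: [517.6, 22.2, 42.0]
tcp_rot: [3.141, 0.0, 1.804]
ft_force: [0.8, 0.1, 0.1]
opening: 0.718
grip_force: 30.0
```

Call:
drive_tool(
  rows=[
    [[0, 0, 0.006, 0, 0, 0, 0], [0, 0, 0.006, 0, 0, 0, 0]],
  ],
)

```text
t: 22.55
eef_pos: [517.6, 22.2, 39.0]
tcp_rot: [3.142, 0.0, 1.804]
ft_force: [-0.3, -0.0, -1.2]
opening: 0.718
grip_force: 30.0
```

Call:
drive_tool(
  rows=[
    [[0, 0, 0.008, 0, 0, 0, 0], [0, 0, 0.008, 0, 0, 0, 0]],
  ],
)

```text
t: 22.8
eef_pos: [517.7, 22.4, 35.2]
tcp_rot: [3.141, 0.0, 1.804]
ft_force: [-1.5, 2.1, 6.2]
opening: 0.715
grip_force: 30.0
```

Call:
drive_tool(
  rows=[
    [[0, 0, 0.008, 0, 0, 0, 0], [0, 0, 0.008, 0, 0, 0, 0]],
  ],
)

```text
t: 23.05
eef_pos: [517.8, 22.5, 31.4]
tcp_rot: [3.141, 0.0, 1.804]
ft_force: [0.2, 4.9, 9.4]
opening: 0.715
grip_force: 30.0
```

Call:
drive_tool(
  rows=[
    [[0, 0, 0.006, 0, 0, 0, 0], [0, 0, 0.006, 0, 0, 0, 0]],
  ],
)

```text
t: 23.3
eef_pos: [517.8, 22.6, 28.4]
tcp_rot: [3.141, -0.0, 1.804]
ft_force: [-1.3, 5.3, 1.4]
opening: 0.717
grip_force: 30.0
```

The block is in the leaf. I'll release it, rise, shut the fingers and press.

Call:
drive_tool(
  rows=[
    [[0, 0, 0, 0, 0, 0, 1], [0, 0, 0, 0, 0, 0, 1], [0, 0, 0, 0, 0, 0, 1], [0, 0, -0.08, 0, 0, 0, 1], [0, 0, -0.08, 0, 0, 0, 0]],
  ],
)

```text
t: 23.92
eef_pos: [517.4, 22.2, 68.3]
tcp_rot: [-3.141, -0.0, 1.804]
ft_force: [-0.2, -0.2, -0.7]
opening: 0.939
grip_force: 0.0
```

Call:
drive_tool(
  rows=[
    [[0, 0, 0, 0, 0, 0, 0], [0, 0, 0, 0, 0, 0, 0], [0, 0, 0, 0, 0, 0, 0], [0, 0, 0, 0, 0, 0, 0], [0, 0, 0, 0, 0, 0, 0]],
  ],
)

```text
t: 24.55
eef_pos: [517.5, 22.2, 67.7]
tcp_rot: [-3.141, -0.0, 1.804]
ft_force: [-0.5, 0.2, 0.0]
opening: 0.428
grip_force: 0.0
```

Call:
drive_tool(
  rows=[
    [[0, 0, 0, 0, 0, 0, 0], [0, 0, 0, 0, 0, 0, 0], [0, 0, 0, 0, 0, 0, 0], [0, 0, 0, 0, 0, 0, 0]],
  ],
)

```text
t: 25.05
eef_pos: [517.6, 22.2, 68.0]
tcp_rot: [3.142, 0.0, 1.804]
ft_force: [-0.2, 1.0, 0.4]
opening: 0.023
grip_force: 0.0
```

Run:
```python
from h import *
p=look("wrist",["spare_centre"]); print(env.state()["opening"])
plan([518,22.4,42],1.803,0,2)
```

```text
wrist spare_centre [520.8  23.5  41.1] 0.81
0.00804434043802648
at [517.6  22.2  68.1] [3.1416e+00 1.0000e-04 1.8038e+00] t 25.15
[0.0002, 0.0009, 0.0521, 0.0, 0.0, 0.0001, 0.0]
[0.0002, 0.0009, 0.0521, 0.0, 0.0, 0.0001, 0.0]
step mm 13.029727879159687 deg -0.02164415799327583
```

Call:
drive_tool(
  rows=[
    [[0, 0.001, 0.05, 0, 0, 0, 0], [0, 0.001, 0.05, 0, 0, 0, 0], [0, 0, 0.008, 0, 0, 0, 0], [0, 0, 0.008, 0, 0, 0, 0]],
  ],
)

```text
t: 25.65
eef_pos: [518.0, 22.5, 38.9]
tcp_rot: [-3.141, -0.0, 1.804]
ft_force: [-1.4, 1.6, 4.4]
opening: 0.003
grip_force: 2.2
```

Call:
drive_tool(
  rows=[
    [[0, 0, 0.008, 0, 0, 0, 0], [0, 0, 0.008, 0, 0, 0, 0]],
  ],
)

```text
t: 25.9
eef_pos: [518.2, 22.4, 35.2]
tcp_rot: [3.141, 0.0, 1.804]
ft_force: [-0.5, 2.8, 4.8]
opening: 0.003
grip_force: 2.1
```

Insertion takes about 5 N. Pressing on.

Call:
drive_tool(
  rows=[
    [[0, 0, 0.008, 0, 0, 0, 0], [0, 0, 0.008, 0, 0, 0, 0]],
  ],
)

```text
t: 26.15
eef_pos: [518.1, 22.4, 31.0]
tcp_rot: [3.141, 0.0, 1.804]
ft_force: [-0.7, 3.5, 4.4]
opening: 0.006
grip_force: 1.9
```

Call:
drive_tool(
  rows=[
    [[0, 0, 0.008, 0, 0, 0, 0], [0, 0, 0.008, 0, 0, 0, 0]],
  ],
)

```text
t: 26.4
eef_pos: [518.0, 22.4, 26.8]
tcp_rot: [-3.141, 0.0, 1.804]
ft_force: [-1.0, 3.0, 2.7]
opening: 0.002
grip_force: 1.7
```

Call:
drive_tool(
  rows=[
    [[0, 0, 0.004, 0, 0, 0, 0], [0, 0, 0.004, 0, 0, 0, 0]],
  ],
)

```text
t: 26.65
eef_pos: [518.0, 22.3, 25.0]
tcp_rot: [-3.141, 0.0, 1.804]
ft_force: [-2.0, 3.1, 3.3]
opening: 0.003
grip_force: 1.8
```

Home should be at about 22.5. I'll go in 1 mm steps now.

Call:
drive_tool(
  rows=[
    [[0, 0, 0.004, 0, 0, 0, 0], [0, 0, 0.004, 0, 0, 0, 0]],
  ],
)

```text
t: 26.9
eef_pos: [518.1, 22.3, 23.0]
tcp_rot: [-3.142, 0.0, 1.804]
ft_force: [-0.6, 2.9, 3.6]
opening: 0.009
grip_force: 1.7
```

Call:
drive_tool(
  rows=[
    [[0, 0, 0.003, 0, 0, 0, 0]],
  ],
)

```text
t: 27.02
eef_pos: [518.1, 22.3, 22.2]
tcp_rot: [-3.142, 0.0, 1.804]
ft_force: [-1.7, 3.2, 6.6]
opening: 0.007
grip_force: 3.3
```

Call:
drive_tool(
  rows=[
    [[0, 0, 0.003, 0, 0, 0, 0]],
  ],
)

```text
t: 27.15
eef_pos: [518.1, 22.4, 21.9]
tcp_rot: [3.141, 0.0, 1.804]
ft_force: [-3.6, 3.8, 14.4]
opening: 0.003
grip_force: 7.4
```

Home: the top is at rim level minus 2 mm, with force rising at TCP z≈22. Next I'll rise over the fin and go behind the bar.

Call:
drive_tool(
  rows=[
    [[0, 0, -0.1, 0, 0, 0, 0], [0, 0, -0.1, 0, 0, 0, 0], [-0.19, 0, 0, 0, 0, 0, 0], [-0.19, 0, 0, 0, 0, 0, 0], [-0.19, 0, 0, 0, 0, 0, 0]],
  ],
)

```text
t: 27.78
eef_pos: [551.2, -118.0, 71.5]
tcp_rot: [3.142, 0.001, 1.804]
ft_force: [0.8, 0.8, 0.2]
opening: 0.003
grip_force: 0.0
```

Run:
```python
from h import *
p=look("scene",["bar_mid","spare_centre"]); q=look("top",["bar_mid"])
plan([551,-117,41],1.803,0,2)
print(np.round((px([551,-117,60.5],p)-[310,130])*4))
cv2.imwrite("pics/b.png",cv2.resize(p["color"][130:290,320:500],None,fx=4,fy=3.7,interpolation=cv2.INTER_CUBIC))
```

```text
scene bar_mid [545.6 -92.3  53. ] 0.83
scene spare_centre [520.5  22.9  26.5] 0.66
top bar_mid [544.3 -94.6  46. ] 0.76
top bar_mid [519.9  23.5  24.8] 0.71
at [ 550.5 -116.1   71.2] [-3.1408e+00 -3.0000e-04  1.8032e+00] t 28.02
[-0.0019, 0.0006, 0.0604, 0.0, 0.0, 0.0, 0.0]
[-0.0019, 0.0006, 0.0604, 0.0, 0.0, 0.0, 0.0]
step mm 15.106083423088437 deg -0.00712117736678911
[440. 267.]
```

View pics/b.png

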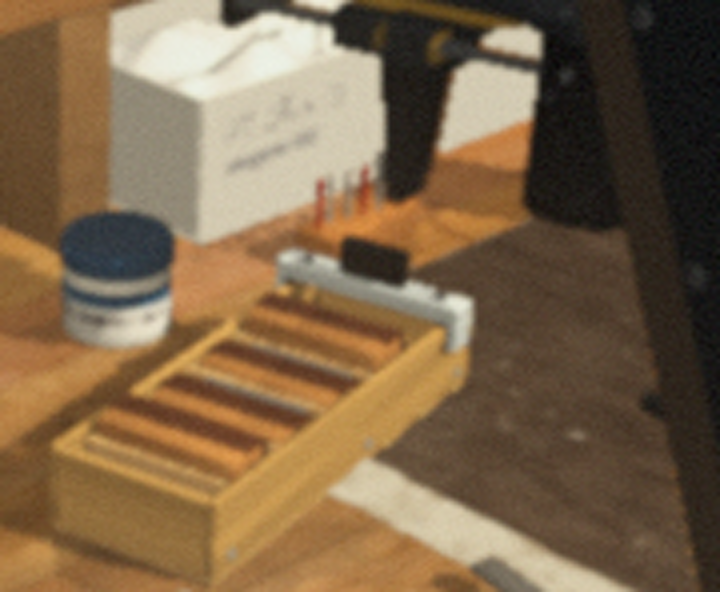

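The view shows the blocks in pockets 1 (325,325) and 4 (185,430) standing a little proud, while 2 and 3 look home. The bar is at (375,280) and the shut fingers are behind it. I'll lower and push.

Call:
drive_tool(
  rows=[
    [[0, 0, 0.06, 0, 0, 0, 0], [0, 0, 0.06, 0, 0, 0, 0], [0.03, 0, 0, 0, 0, 0, 0], [0.02, 0, 0, 0, 0, 0, 0], [0.02, 0, 0, 0, 0, 0, 0]],
  ],
)

```text
t: 28.65
eef_pos: [547.0, -98.9, 41.8]
tcp_rot: [3.141, 0.0, 1.804]
ft_force: [-0.5, 0.2, -2.1]
opening: 0.006
grip_force: 0.8
```

Call:
drive_tool(
  rows=[
    [[0.02, 0, 0, 0, 0, 0, 0], [0.02, 0, 0, 0, 0, 0, 0]],
  ],
)

```text
t: 28.9
eef_pos: [544.7, -89.3, 41.8]
tcp_rot: [3.141, 0.0, 1.804]
ft_force: [0.2, -2.1, 1.3]
opening: 0.004
grip_force: 0.8
```

Call:
drive_tool(
  rows=[
    [[0.008, 0, 0, 0, 0, 0, 0], [0.008, 0, 0, 0, 0, 0, 0]],
  ],
)

```text
t: 29.15
eef_pos: [543.8, -85.6, 41.7]
tcp_rot: [3.141, 0.0, 1.804]
ft_force: [0.9, -2.1, 1.8]
opening: 0.004
grip_force: 0.8
```

Call:
drive_tool(
  rows=[
    [[0.006, 0, 0, 0, 0, 0, 0], [0.006, 0, 0, 0, 0, 0, 0]],
  ],
)

```text
t: 29.4
eef_pos: [543.8, -85.0, 41.9]
tcp_rot: [3.14, 0.004, 1.805]
ft_force: [0.4, -25.7, -1.1]
opening: 0.006
grip_force: 12.4
```

Call:
drive_tool(
  rows=[
    [[0.006, 0, 0, 0, 0, 0, 0]],
  ],
)

```text
t: 29.52
eef_pos: [543.9, -84.8, 41.9]
tcp_rot: [3.14, 0.006, 1.805]
ft_force: [-1.7, -35.8, -2.8]
opening: 0.009
grip_force: 17.3
```

The bar stopped against block 1. I'll back off and go over to pocket 1.

Call:
drive_tool(
  rows=[
    [[-0.03, 0, 0, 0, 0, 0, 0], [0, 0, -0.1, 0, 0, 0, 0], [0.078, 0, 0, 0, 0, 0, 0], [0.078, 0, 0, 0, 0, 0, 0], [0, 0, 0.06, 0, 0, 0, 0]],
  ],
)

```text
t: 30.15
eef_pos: [535.0, -48.7, 51.2]
tcp_rot: [3.141, 0.0, 1.806]
ft_force: [0.5, -0.1, -1.0]
opening: 0.004
grip_force: 0.0
```

Run:
```python
from h import *
t=1.803; R=np.array([[np.cos(t),-np.sin(t)],[np.sin(t),np.cos(t)]]); o=np.array([518,22.5])-R@[15.5,0]
s=env.state(); print(R.T@(s["eef_pos"][:2]-o), s["eef_pos"])
plan(np.r_[o+R@[-60.2,0],36],1.803,0,2)
```

```text
[-57.7184527   -0.17231369] [535.01691057 -48.71373647  51.1778586 ]
at [535.  -48.7  51.2] [3.1412e+00 2.0000e-04 1.8061e+00] t 30.15
[-0.005, -0.0004, 0.0304, 0.0, 0.0, 0.0005, 0.0]
[-0.005, -0.0004, 0.0304, 0.0, 0.0, 0.0005, 0.0]
step mm 7.690174912390648 deg -0.08846248170952965
```

Call:
drive_tool(
  rows=[
    [[-0.004, 0, 0.03, 0, 0, 0, 0], [-0.004, 0, 0.03, 0, 0, 0, 0], [0, 0, 0.008, 0, 0, 0, 0], [0, 0, 0.008, 0, 0, 0, 0]],
  ],
)

```text
t: 30.65
eef_pos: [535.8, -52.7, 32.4]
tcp_rot: [-3.141, -0.0, 1.803]
ft_force: [-0.2, 1.1, 0.1]
opening: 0.002
grip_force: 0.6
```

Call:
drive_tool(
  rows=[
    [[0, 0, 0.008, 0, 0, 0, 0], [0, 0, 0.006, 0, 0, 0, 0]],
  ],
)

```text
t: 30.9
eef_pos: [536.1, -52.6, 29.4]
tcp_rot: [3.141, 0.0, 1.804]
ft_force: [-1.5, 1.9, 6.0]
opening: 0.004
grip_force: 3.4
```

Call:
drive_tool(
  rows=[
    [[0, 0, 0.006, 0, 0, 0, 0], [0, 0, 0.006, 0, 0, 0, 0]],
  ],
)

```text
t: 31.15
eef_pos: [536.2, -52.6, 26.6]
tcp_rot: [3.14, 0.001, 1.804]
ft_force: [-1.3, 0.9, 7.9]
opening: 0.005
grip_force: 3.5
```

Call:
drive_tool(
  rows=[
    [[0, 0, 0.006, 0, 0, 0, 0], [0, 0, 0.006, 0, 0, 0, 0]],
  ],
)

```text
t: 31.4
eef_pos: [536.3, -52.6, 23.6]
tcp_rot: [3.14, 0.001, 1.804]
ft_force: [-0.4, 2.7, 7.0]
opening: 0.006
grip_force: 3.5
```

Call:
drive_tool(
  rows=[
    [[0, 0, 0.004, 0, 0, 0, 0]],
  ],
)

```text
t: 31.52
eef_pos: [536.3, -52.6, 22.6]
tcp_rot: [3.14, 0.001, 1.804]
ft_force: [-0.6, 2.5, 6.5]
opening: 0.001
grip_force: 3.5
```

Call:
drive_tool(
  rows=[
    [[0, 0, 0.003, 0, 0, 0, 0]],
  ],
)

```text
t: 31.65
eef_pos: [536.3, -52.6, 22.0]
tcp_rot: [3.14, 0.001, 1.804]
ft_force: [-2.1, 2.4, 14.7]
opening: 0.004
grip_force: 7.6
```

Call:
drive_tool(
  rows=[
    [[0, 0, 0.002, 0, 0, 0, 0]],
  ],
)

```text
t: 31.78
eef_pos: [536.3, -52.6, 21.9]
tcp_rot: [3.14, 0.001, 1.804]
ft_force: [-2.2, 2.7, 16.9]
opening: 0.004
grip_force: 8.6
```

Block 1 is home. Back behind the bar.

Call:
drive_tool(
  rows=[
    [[0, 0, -0.09, 0, 0, 0, 0], [0, 0, -0.09, 0, 0, 0, 0], [-0.088, 0, 0, 0, 0, 0, 0], [-0.088, 0, 0, 0, 0, 0, 0], [0, 0, 0, 0, 0, 0, 0]],
  ],
)

```text
t: 32.4
eef_pos: [546.1, -97.5, 64.8]
tcp_rot: [-3.141, -0.0, 1.801]
ft_force: [0.3, 0.1, -0.5]
opening: 0.005
grip_force: 0.0
```

Call:
drive_tool(
  rows=[
    [[0, 0, 0.05, 0, 0, 0, 0], [0, 0, 0.05, 0, 0, 0, 0], [0.03, 0, 0, 0, 0, 0, 0], [0.03, 0, 0, 0, 0, 0, 0]],
  ],
)

```text
t: 32.9
eef_pos: [542.3, -80.1, 40.5]
tcp_rot: [-3.141, -0.0, 1.804]
ft_force: [0.2, -1.4, -1.4]
opening: 0.003
grip_force: 0.8
```

Call:
drive_tool(
  rows=[
    [[0.03, 0, 0, 0, 0, 0, 0], [0.03, 0, 0, 0, 0, 0, 0], [0.03, 0, 0, 0, 0, 0, 0]],
  ],
)

```text
t: 33.28
eef_pos: [537.3, -58.4, 41.0]
tcp_rot: [3.141, 0.0, 1.804]
ft_force: [0.5, -1.9, 0.4]
opening: 0.005
grip_force: 0.8
```

```bash
cat >> h.py <<'E'
t=1.803; R=np.array([[np.cos(t),-np.sin(t)],[np.sin(t),np.cos(t)]]); o=np.array([518,22.5])-R@[15.5,0]
def X(): s=env.state(); print("tray XY",R.T@(s["eef_pos"][:2]-o), s["eef_pos"],s["ft_force"].round(1))
E
python3 -c "
from h import *
X()"
```

```text
tray XY [-67.63697997  -0.16234421] [537.28968604 -58.36836097  41.02581627] [ 0.5 -1.9  0.4]
```

Call:
drive_tool(
  rows=[
    [[0.02, 0, 0, 0, 0, 0, 0], [0.016, 0, 0, 0, 0, 0, 0], [0.006, 0, 0, 0, 0, 0, 0], [0.006, 0, 0, 0, 0, 0, 0]],
  ],
)

```text
t: 33.78
eef_pos: [534.7, -47.3, 40.8]
tcp_rot: [3.141, 0.0, 1.804]
ft_force: [0.6, -1.3, 0.8]
opening: 0.002
grip_force: 0.8
```

Call:
drive_tool(
  rows=[
    [[0.006, 0, 0, 0, 0, 0, 0]],
  ],
)

```text
t: 33.9
eef_pos: [534.4, -45.8, 40.8]
tcp_rot: [3.141, 0.0, 1.804]
ft_force: [1.2, -2.6, 0.4]
opening: 0.005
grip_force: 0.8
```

Call:
drive_tool(
  rows=[
    [[0.006, 0, 0, 0, 0, 0, 0], [0.01, 0, 0, 0, 0, 0, 0]],
  ],
)

```text
t: 34.15
eef_pos: [533.4, -41.8, 40.8]
tcp_rot: [3.141, 0.0, 1.804]
ft_force: [0.1, -1.5, 1.1]
opening: 0.007
grip_force: 0.8
```

Call:
drive_tool(
  rows=[
    [[0.03, 0, 0, 0, 0, 0, 0], [0.03, 0, 0, 0, 0, 0, 0], [0.03, 0, 0, 0, 0, 0, 0], [0.016, 0, 0, 0, 0, 0, 0]],
  ],
)

```text
t: 34.65
eef_pos: [527.0, -15.4, 40.8]
tcp_rot: [-3.141, -0.0, 1.804]
ft_force: [-0.0, -2.1, 1.2]
opening: 0.007
grip_force: 0.8
```

Call:
drive_tool(
  rows=[
    [[0.008, 0, 0, 0, 0, 0, 0], [0.008, 0, 0, 0, 0, 0, 0]],
  ],
)

```text
t: 34.9
eef_pos: [526.2, -12.1, 40.8]
tcp_rot: [-3.141, 0.0, 1.804]
ft_force: [0.4, -1.6, 1.2]
opening: 0.003
grip_force: 0.8
```

Call:
drive_tool(
  rows=[
    [[0.008, 0, 0, 0, 0, 0, 0], [0.008, 0, 0, 0, 0, 0, 0]],
  ],
)

```text
t: 35.15
eef_pos: [525.3, -8.3, 40.8]
tcp_rot: [-3.141, 0.0, 1.804]
ft_force: [0.2, -1.7, 1.5]
opening: -0.0
grip_force: 0.8
```

```bash
python3 -c "
from h import *
X()"
```

```text
tray XY [-16.11070936   0.02205157] [525.25287922  -8.26740443  40.77938377] [ 0.2 -1.7  1.5]
```

Past block 3. On to block 4, where the stop should come at X≈19.

Call:
drive_tool(
  rows=[
    [[0.03, 0, 0, 0, 0, 0, 0], [0.03, 0, 0, 0, 0, 0, 0], [0.03, 0, 0, 0, 0, 0, 0], [0.03, 0, 0, 0, 0, 0, 0]],
  ],
)

```text
t: 35.65
eef_pos: [518.1, 21.5, 40.7]
tcp_rot: [-3.141, -0.0, 1.804]
ft_force: [-1.4, -2.2, 1.3]
opening: 0.004
grip_force: 0.8
```

Call:
drive_tool(
  rows=[
    [[0.008, 0, 0, 0, 0, 0, 0], [0.008, 0, 0, 0, 0, 0, 0]],
  ],
)

```text
t: 35.9
eef_pos: [517.4, 24.9, 40.7]
tcp_rot: [-3.141, 0.0, 1.804]
ft_force: [-1.1, -0.9, 0.7]
opening: 0.002
grip_force: 0.8
```

Call:
drive_tool(
  rows=[
    [[0.006, 0, 0, 0, 0, 0, 0], [0.006, 0, 0, 0, 0, 0, 0]],
  ],
)

```text
t: 36.15
eef_pos: [517.3, 25.9, 40.8]
tcp_rot: [3.141, 0.003, 1.805]
ft_force: [-0.8, -26.9, -0.4]
opening: 0.005
grip_force: 13.0
```

```bash
python3 -c "
from h import *
X()"
```

```text
tray XY [18.9667119  -0.07324921] [517.27351453  25.89052735  40.84591088] [ -0.8 -26.9  -0.4]
```

Stopped against block 4. I'll back off, go over it and press.

Call:
drive_tool(
  rows=[
    [[-0.03, 0, 0, 0, 0, 0, 0], [0, 0, -0.1, 0, 0, 0, 0], [0.08, 0, 0, 0, 0, 0, 0], [0.08, 0, 0, 0, 0, 0, 0], [0, 0, 0.06, 0, 0, 0, 0]],
  ],
)

```text
t: 36.78
eef_pos: [509.1, 60.9, 50.5]
tcp_rot: [3.14, 0.0, 1.806]
ft_force: [-0.2, 0.6, -0.9]
opening: 0.004
grip_force: 0.0
```

Call:
drive_tool(
  rows=[
    [[0, 0, 0.02, 0, 0, 0, 0], [0, 0, 0.03, 0, 0, 0, 0], [0, 0, 0, 0, 0, 0, 0]],
  ],
)

```text
t: 37.15
eef_pos: [509.1, 59.0, 37.5]
tcp_rot: [-3.14, -0.0, 1.803]
ft_force: [-0.2, -0.4, 0.3]
opening: 0.006
grip_force: 0.0
```

```bash
python3 -c "
from h import *
X()"
```

```text
tray XY [53.05476929  0.29968985] [509.06615178  58.97789558  37.49688336] [-0.2 -0.4  0.3]
```

Call:
drive_tool(
  rows=[
    [[0, 0, 0.01, 0, 0, 0, 0], [0, 0, 0.01, 0, 0, 0, 0], [0, 0, 0.006, 0, 0, 0, 0]],
  ],
)

```text
t: 37.52
eef_pos: [509.3, 59.3, 31.7]
tcp_rot: [3.141, 0.0, 1.804]
ft_force: [0.6, 0.0, 0.6]
opening: 0.004
grip_force: 0.0
```

Call:
drive_tool(
  rows=[
    [[0, 0, 0.006, 0, 0, 0, 0], [0, 0, 0.006, 0, 0, 0, 0]],
  ],
)

```text
t: 37.78
eef_pos: [509.4, 59.3, 29.0]
tcp_rot: [3.141, 0.0, 1.804]
ft_force: [-1.3, 0.8, 5.8]
opening: 0.004
grip_force: 3.3
```

Call:
drive_tool(
  rows=[
    [[0, 0, 0.006, 0, 0, 0, 0], [0, 0, 0.006, 0, 0, 0, 0]],
  ],
)

```text
t: 38.02
eef_pos: [509.6, 59.4, 26.2]
tcp_rot: [3.141, 0.0, 1.804]
ft_force: [-0.4, 1.5, 4.8]
opening: 0.006
grip_force: 2.8
```

Call:
drive_tool(
  rows=[
    [[0, 0, 0.006, 0, 0, 0, 0], [0, 0, 0.006, 0, 0, 0, 0]],
  ],
)

```text
t: 38.28
eef_pos: [509.7, 59.4, 23.1]
tcp_rot: [3.141, 0.0, 1.804]
ft_force: [-0.8, 0.1, 5.8]
opening: 0.005
grip_force: 2.7
```

Call:
drive_tool(
  rows=[
    [[0, 0, 0.004, 0, 0, 0, 0]],
  ],
)

```text
t: 38.4
eef_pos: [509.7, 59.4, 22.1]
tcp_rot: [3.141, 0.0, 1.804]
ft_force: [-1.9, 1.3, 8.4]
opening: 0.007
grip_force: 4.1
```

Call:
drive_tool(
  rows=[
    [[0, 0, 0.002, 0, 0, 0, 0]],
  ],
)

```text
t: 38.52
eef_pos: [509.7, 59.4, 22.0]
tcp_rot: [3.141, 0.0, 1.804]
ft_force: [-2.2, 0.6, 13.3]
opening: 0.007
grip_force: 7.0
```

Block 4 is home. Back behind the bar, then the last push (far-end stop at X≈64).

Call:
drive_tool(
  rows=[
    [[0, 0, -0.09, 0, 0, 0, 0], [0, 0, -0.09, 0, 0, 0, 0], [-0.086, 0, 0, 0, 0, 0, 0], [-0.086, 0, 0, 0, 0, 0, 0], [0, 0, 0, 0, 0, 0, 0]],
  ],
)

```text
t: 39.15
eef_pos: [519.5, 16.6, 66.3]
tcp_rot: [3.141, 0.0, 1.802]
ft_force: [-0.1, 0.5, -0.1]
opening: 0.005
grip_force: 0.0
```

Call:
drive_tool(
  rows=[
    [[0, 0, 0.05, 0, 0, 0, 0], [0, 0, 0.05, 0, 0, 0, 0], [0.03, 0, 0, 0, 0, 0, 0], [0.01, 0, 0, 0, 0, 0, 0]],
  ],
)

```text
t: 39.65
eef_pos: [516.6, 27.9, 41.0]
tcp_rot: [-3.141, -0.0, 1.805]
ft_force: [0.6, -2.5, -1.6]
opening: 0.003
grip_force: 0.8
```

Call:
drive_tool(
  rows=[
    [[0.006, 0, 0, 0, 0, 0, 0], [0.006, 0, 0, 0, 0, 0, 0]],
  ],
)

```text
t: 39.9
eef_pos: [516.3, 30.2, 41.5]
tcp_rot: [3.141, 0.0, 1.804]
ft_force: [-0.6, -1.7, -1.3]
opening: 0.003
grip_force: 0.8
```

Call:
drive_tool(
  rows=[
    [[0.03, 0, 0, 0, 0, 0, 0], [0.03, 0, 0, 0, 0, 0, 0], [0.03, 0, 0, 0, 0, 0, 0], [0.03, 0, 0, 0, 0, 0, 0]],
  ],
)

```text
t: 40.4
eef_pos: [509.2, 59.9, 41.4]
tcp_rot: [3.141, 0.0, 1.804]
ft_force: [0.1, -1.1, 1.5]
opening: 0.002
grip_force: 0.8
```

```bash
python3 -c "
from h import *
X()"
```

```text
tray XY [ 5.39424641e+01 -4.40053000e-02] [509.19634406  59.92085816  41.37333183] [ 0.1 -1.1  1.5]
```

Call:
drive_tool(
  rows=[
    [[0.02, 0, 0, 0, 0, 0, 0], [0.01, 0, 0, 0, 0, 0, 0], [0.006, 0, 0, 0, 0, 0, 0]],
  ],
)

```text
t: 40.78
eef_pos: [507.2, 68.2, 41.3]
tcp_rot: [3.142, 0.0, 1.804]
ft_force: [0.1, -0.5, 1.1]
opening: 0.002
grip_force: 0.8
```

Call:
drive_tool(
  rows=[
    [[0.006, 0, 0, 0, 0, 0, 0]],
  ],
)

```text
t: 40.9
eef_pos: [506.9, 69.5, 41.3]
tcp_rot: [3.142, 0.0, 1.804]
ft_force: [0.8, -1.5, 0.7]
opening: 0.003
grip_force: 0.8
```

Call:
drive_tool(
  rows=[
    [[0.006, 0, 0, 0, 0, 0, 0]],
  ],
)

```text
t: 41.02
eef_pos: [506.8, 70.3, 41.3]
tcp_rot: [3.141, 0.001, 1.804]
ft_force: [1.7, -16.9, 1.2]
opening: 0.007
grip_force: 8.5
```

Call:
drive_tool(
  rows=[
    [[-0.03, 0, 0, 0, 0, 0, 0], [-0.03, 0, -0.15, 0, 0, 0, 0], [0, 0, -0.2, 0, 0, 0, 0], [0, 0, -0.2, 0, 0, 0, 0], [0, 0, 0, 0, 0, 0, 0]],
  ],
)

```text
t: 41.65
eef_pos: [511.4, 56.3, 181.9]
tcp_rot: [3.136, 0.001, 1.804]
ft_force: [0.7, -0.5, -1.5]
opening: 0.003
grip_force: 0.0
```

```bash
python3 -c "
from h import *
X()
p=look('scene',['bar_mid','spare_centre','ivory','jar'])
a=p['color'][130:330,150:470]; cv2.imwrite('pics/end.png',cv2.resize(a,(800,500)))
print('end expected bar_mid',o+R@[184-105,0])"
```

```text
tray XY [49.95875936 -1.37316565] [511.40657247  56.34993935 181.94950177] [ 0.7 -0.5 -1.5]
scene bar_mid [503.1  83.7  52.3] 0.93
scene spare_centre [517.5  18.5  24.8] 0.55
scene ivory [659.2 269.8  -3.8] 0.87
scene jar [656.5 -39.   -0.9] 0.59
end expected bar_mid [503.38721421  84.29576435]
```

View pics/end.png

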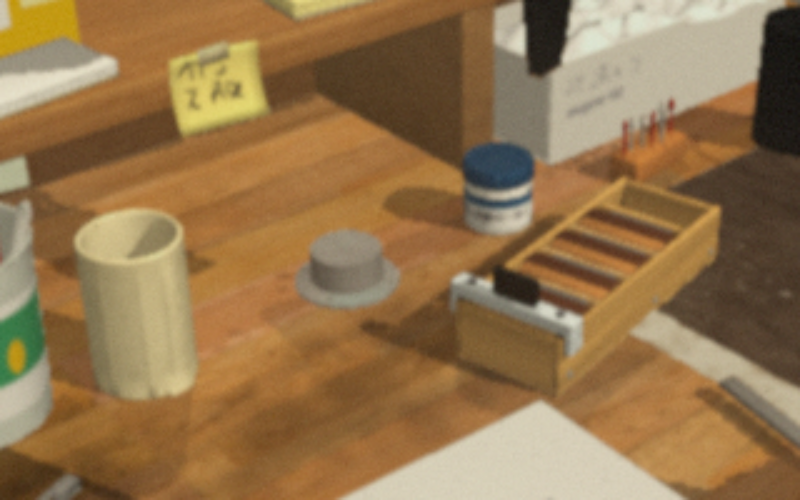

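The bar rests at the far end, at (515,310). All the blocks are below the rim, the cup and jar haven't moved, and the arm is clear. Handing in.

```bash
python3 -c "
from cell import env
print(env.job_done())"
```

```text
the job is handed in; nothing more can be done
None
```

The job is handed in: the loose block is home in pocket 3, proud blocks 1 and 4 are pressed home, and the check bar is at the far-end stop. Presses in the tray stayed under about 17 N, though an earlier touch-off on the loose block on the bench reached 98 N (the wrist limit is 120 N) because the real fingertips sit about 19.5 mm above the reported TCP rather than 19 mm below. The hand-in returned no verdict.

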